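# Load the figurine drying box

### The arm

A 6-joint arm with a two-finger parallel gripper is mounted at the origin on the work surface. World frame = base frame: x ahead of the robot, y to its left, z up, the work surface at z = 0. Lengths are in m, angles in rad, forces in N, time in s.
With the tool pointing down it reaches from about 0.425 to 0.95 m from the base axis. Payload 3.5 kg.
Tool frame: the origin (TCP) lies on the centre line of the jaws, within the pads' length; the fingertips stand 14 mm ahead of it and the grasp point (between the pads) lies 5 mm behind it (ctrl.tip_reach is the distance from the TCP to the fingertips, in m); z points along the fingers, y is the line along which they close (so a half turn about z gives the same grasp; the last joint's range is limited). The gripper opens to 85 mm and grips with 20 to 120 N. Pads are 22 mm wide; open, the fingers measure 114 mm over their backs; the gripper's body (76 mm by 85 mm) begins 54 mm behind the grasp point. The pads swing forward as they close: fully open they stand 13 mm farther back than shut.
Start: joints at [1.192, 0.286, 1.577, -0, 1.279, -0.15], TCP at [0.153, 0.657, 0.245] pointing down, gripper open.
Joint ranges: [-2.77, 2.77], [-0.9, 2.22], [0.21, 2.48], [-1.53, 4.67], [0.24, 2.81], [-2.84, 2.84]. Speed limits (rad/s): [2.79, 2.79, 3.14, 3.14, 3.14, 3.14].

### API

Orientations are given as a unit quaternion [x, y, z, w].
In Python, from plant import get_state, imaging, workorder, ctrl gives the robot as it stands. The module is installed in compiled form; this text tells all that it offers.
- The arm moves only by the shell command python3 -m jog 'ROWS' [FORCE]. ROWS is JSON, a list of rows, each a list of 7 numbers: the closure, from 0 (fully open) to 1 (shut), then the shift along the tool's x, y, z in mm, then the turn, a rotation vector about the tool's x, y, z in rad. In form: [[gripper, tx, ty, tz, ax, ay, az], ...]. A call has 1 to 12 rows; each row is the pose to reach, as a shift and turn from the pose commanded when the call began, along the tool's axes at that moment; what a row does not reach only later rows make up. A row lasts 1/10 s, in which the tool goes at most 50 mm and 8.59 degrees, less where a joint would pass 70% of its speed; a pose out of reach is approached as far as the arm can. A call with a gripper value outside its range is refused whole. The fingers move at their own pace and stop on an object; FORCE is the grip in N (left out, the last holds). Time passes only in rows, so rows that repeat a pose let the fingers close. It gives the time, the measured TCP pose, the force, the opening and the grip force at its end, in the units of the state.
- get_state(): the state, without advancing time (a new reading comes with each control period).
- imaging.read_camera(name): name is "scene" or "side" or "wrist"; returns a dict with "image" (420x560x3 uint8, blue, green, red), "fx", "fy", "cx", "cy" (pixels), "k1" (the pictures are not rectified: a ray, as slopes to the right and down, at radius r is drawn at 1 + k1 r^2 times it, then the intrinsics apply), "R" (3x3) and "t" (3): a world point X has camera coordinates R X + t; the wrist camera has in their place "tool_from_camera" (4x4, takes a point from camera to tool coordinates, whose origin is the TCP and whose axes are the flange's). Camera axes: x right, y down, z forward; pixel columns grow to the right and rows downward; lengths in m; the calibration is good to about 2 mm. A picture is of the moment at which its call begins: read the wrist's pose just before it. There is no depth.
- workorder.sign_off(): hands the job in; it is judged then, once.
The state is a dict: "time": time; "qpos": joint angles; "dq": joint speeds; "joint_efforts": joint torques, N m; "eef_pos": TCP position; "tcp_rot": TCP orientation; "contact_force": force on the tool from outside, world axes, zero at the start; "wrist_torque": the same for the moment, N m; "opening": opening from 0.0 (shut) to 1.0 (fully open); "finger_force": force on a finger pad.
Only numpy, scipy, OpenCV 4.12 (cv2) and the standard library are available. Lean on these libraries where they do the work, as an engineer would, in place of code of your own. Each camera call takes 0.05 s, during which the arm holds its last target. There are 200 camera calls.

### The job

Put the freshly painted figurines (the coloured ones, three or four of them) in the drying box: lift the yellow hatch off its seat and slide it sideways along its channels, without taking it out of them, until the well is clear, then stand every painted figurine upright on the well's floor. Slide the hatch back and lower it flush into its seat, and only then turn the outer black ring of the control until its white pointer meets the red mark, leaving the small orange inner knob as it is. Leave the bare white figurine and everything else on the bench where they are.

Things in the scene. Friction and masses are not known exactly. Their poses are not given: they have to be found in the camera images.
- dryer: Drying box: fixed blue steel box, 188 mm in x, 420 mm in y, with aluminium channel walls. Origin on the table surface under it, x away from the robot, y to the left, z up. The well lies at the -y end, the parking deck at the +y end. Deck top z = 76 mm. Two channel walls run the whole length along y, inner faces at x = +-82 mm, tops at z = 96 mm, open above; an end wall (inner face y = -188 mm, top z = 96 mm) and a stop (inner face y = +215 mm, top z = 96 mm) close the ends.
- well (a point): Centre of the well's floor (dryer x 0, y -95 mm, z 6 mm), axes as the dryer's. The well's clear opening is 140 mm in x by 160 mm in y, with straight walls down to the floor; its 62 mm high walls end in the seat ledge.
- seat (a point): Centre of the hatch's seat, at the height of the ledge (dryer x 0, y -95 mm, z 68 mm), axes as the dryer's. The recess is 164 mm in x by 186 mm in y and 8 mm deep below the deck.
- hatch_plate (a point): Centre of the yellow hatch plate (160 mm in x, 180 mm in y, 8 mm thick, about 0.5 kg, loose: nothing but the channels guides it). Axes as the hatch's. Seated flush it lies 4 mm above seat; resting parked on the deck it lies 12 mm above the height of seat, and it must be lifted at least 8 mm (about 12 to 20 mm is right) before it can slide along +y. The plate leaves the channels when raised more than 28 mm. Slid 190 to 215 mm along +y it clears the well.
- hatch_handle (a point): Centre of the steel bar of the hatch's handle, 29 mm above the plate's centre: a bar 96 mm long in the hatch's x, 12 mm thick in y, 14 mm high, on two 12 mm feet at x = +-42 mm; 18 mm of free space beneath the bar.
- temp_ring (a joint): Outer ring of the concentric control (temperature): black ring with a white pointer line, 52 mm across, 22 mm high. Value in rad, growing as it turns clockwise seen from above, range 0 to 4.4; the pointer meets the red mark at 2.2. It stays where it is left (light friction, 0.06 N m). At 0 the pointer points along the control's -x.
- ring_center (a point): Centre of the outer ring, on the axis, half-way up (72 mm above the table). Its axes turn with the ring; the pointer is on its own -x side.
- fan_pointer (a point): Pointer end of the small orange inner knob (fan), 10 mm off the common axis, on the knob's top. The inner knob is 22 mm across and stands up to 17 mm above the top of the outer ring; it turns on its own very lightly.
- red_mark (a point): Red mark on the control unit's top, 40 mm from the knobs' axis. The control unit is a fixed grey box 120 x 120 x 60 mm with both knobs at the centre of its top.
- fig_red_mid (a point): Centre of the freshly painted figurine in the red robe (gold base), half-way up, 28 mm above its underside; z along it. Round base 44 mm across and 8 mm high, then the robe, a cylinder 30 mm across up to 42 mm, then the head; 56 mm high in all, about 0.12 kg. May be absent.
- fig_blue_mid (a point): Centre of the freshly painted figurine in the blue robe (gold base), half-way up, 28 mm above its underside; z along it. Round base 44 mm across and 8 mm high, then the robe, a cylinder 30 mm across up to 42 mm, then the head; 56 mm high in all, about 0.12 kg. May be absent.
- fig_green_mid (a point): Centre of the freshly painted figurine in the green robe (gold base), half-way up, 28 mm above its underside; z along it. Round base 44 mm across and 8 mm high, then the robe, a cylinder 30 mm across up to 42 mm, then the head; 56 mm high in all, about 0.12 kg. May be absent.
- fig_violet_mid (a point): Centre of the freshly painted figurine in the violet robe (gold base), half-way up, 28 mm above its underside; z along it. Round base 44 mm across and 8 mm high, then the robe, a cylinder 30 mm across up to 42 mm, then the head; 56 mm high in all, about 0.12 kg. May be absent.
- fig_bare_mid (a point): Centre, half-way up, of the bare white plaster figurine of the same shape and size as the painted ones; it stays where it is.
- jar_a: Bystander: red-capped jar, 38 mm across, 45 mm high; origin at the centre of its underside.
- jar_b: Bystander: blue-capped jar, 38 mm across, 45 mm high; origin at the centre of its underside.
- jar_c: Bystander: brass-capped jar, 48 mm across, 60 mm high; origin at the centre of its underside.
- brush: Bystander: brush, 160 mm long, lying; origin at the centre of its underside.
- can_a: Bystander: yellow-labelled can, 70 mm across, 90 mm high; origin at the centre of its underside.
- bottle_a: Bystander: orange-labelled bottle, 64 mm across, 170 mm high; origin at the centre of its underside.
- cup_a: Bystander: purple cup, 70 mm across, 80 mm high; origin at the centre of its underside.
Mind the look-alikes: they are no part of the job. Of the things that look like the part that bears temp_ring, the smaller one is meant.

How it is judged:
By the outcome, as a careful person would: the job done as asked, in the order asked, and still so for the second after the job is handed in, with the robot touching nothing.
Of fig_red, fig_blue, fig_green, fig_violet only 3 to 4 are there at a start; the rules pass over those that are not, and their reading is None.
At some moment in a run one of fig_red, fig_blue, fig_green, fig_violet may be knocked a few centimetres aside while the robot is not near it.
It also fails if it takes over 192 s, if anything falls off the work surface, if the arm or the gripper's body presses on something with over 40 N, if the wrist force passes 120 N, or if a joint passes its speed limit or range.

## Working session

There is one attempt and no reset: what is moved stays moved. The work goes in short steps, Python scripts to look and compute and a shell command to move; the robot and the scene stay as the last step left them, time stands still between calls to the robot, and variables do not carry over. Pictures are saved under pics/ and viewed, at most 16 in all, crops included, and the job is handed in when it is done.

```bash
mkdir -p pics; python3 - <<'E'
from plant import get_state, imaging, ctrl
import cv2,pickle
s=get_state();print(s['time'],s['eef_pos'],s['tcp_rot'],s['opening'],ctrl.tip_reach)
d={}
for n in("scene","side","wrist"):
    c=imaging.read_camera(n);d[n]=c
    cv2.imwrite(f'pics/{n}0.png',c['image']);print(n,{k:(v if not hasattr(v,'tolist') else v.round(3).tolist()) for k,v in c.items() if k!='image'})
pickle.dump((s,d),open('c0.pkl','wb'))
E
```

```text
0.0 [0.15284786 0.65681845 0.24389973] [ 1.14155767e-01  9.93462132e-01 -1.16382888e-03 -3.13211871e-04] 0.9977700174400166 0.014
scene {'fx': 435.71127093172987, 'fy': 435.71127093172987, 'cx': 278.48494249741833, 'cy': 214.4890958862679, 'k1': -0.024554093363341353, 'R': [[-0.37, 0.929, 0.009], [0.536, 0.221, -0.815], [-0.759, -0.296, -0.58]], 't': [0.163, -0.185, 1.466]}
side {'fx': 394.95457231304937, 'fy': 394.95457231304937, 'cx': 283.9740502450916, 'cy': 213.81028347226334, 'k1': -0.07442589779831744, 'R': [[-0.973, -0.232, -0.012], [-0.135, 0.605, -0.784], [0.189, -0.761, -0.62]], 't': [0.452, 0.119, 1.029]}
wrist {'fx': 292.4261124891576, 'fy': 292.4261124891576, 'cx': 279.72230023683557, 'cy': 211.90460664212387, 'k1': -0.0036532131317248005, 'tool_from_camera': [[-0.001, -0.965, -0.263, 0.066], [1.0, -0.001, 0.001, 0.0], [-0.001, -0.263, 0.965, -0.129], [0.0, 0.0, 0.0, 1.0]]}
```

View pics/scene0.png

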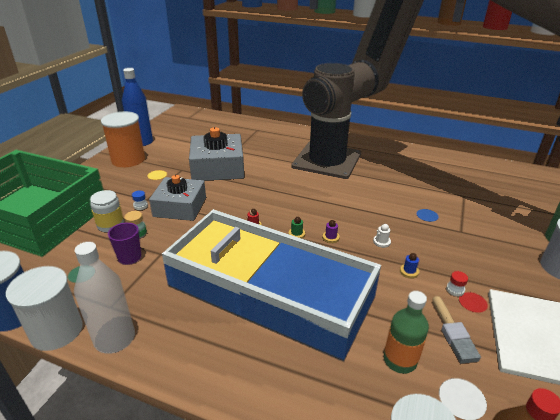

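View pics/side0.png

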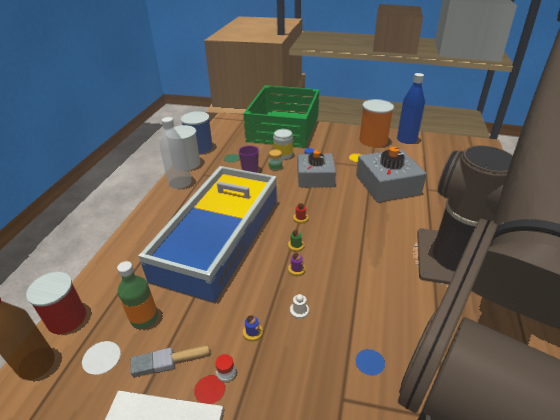

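The scene view shows red (253,217), green (297,227), violet (332,231), blue (411,264) and bare white (383,235) figurines. It also shows the dryer with its yellow hatch at (222,248) and the smaller control at (178,190). I'll measure next.

```bash
cat > h.py <<'E'
import numpy as np,cv2
from scipy.spatial.transform import Rotation as Ro
def cam(c,s=None):
    if 'R' in c: return c['R'],c['t']
    T=np.array(c['tool_from_camera']);Rw=Ro.from_quat(s['tcp_rot']).as_matrix()
    Rc=Rw@T[:3,:3];p=Rw@T[:3,3]+s['eef_pos'];return Rc.T,-Rc.T@p
def K(c): return np.array([[c['fx'],0,c['cx']],[0,c['fy'],c['cy']],[0,0,1.]]),np.array([c['k1'],0,0,0,0.])
def ray(c,uv,s=None):
    R,t=cam(c,s);k,d=K(c)
    n=cv2.undistortPoints(np.array(uv,float).reshape(-1,1,2),k,d).reshape(-1,2)
    v=np.c_[n,np.ones(len(n))]@R
    return -R.T@t,v
def onz(c,uv,z,s=None):
    o,v=ray(c,uv,s);return o+v*((z-o[2])/v[:,2])[:,None]
def proj(c,X,s=None):
    R,t=cam(c,s);k,d=K(c)
    return cv2.projectPoints(np.array(X,float).reshape(-1,1,3),R,np.array(t,float),k,d)[0].reshape(-1,2)
def tri(rs):
    A=0;b=0
    for o,v in rs:
        v=v/np.linalg.norm(v);P=np.eye(3)-np.outer(v,v);A=A+P;b=b+P@o
    return np.linalg.solve(A,b)
HS={'red':[((0,150,60),(6,255,255)),((174,150,60),(180,255,255))],'green':[((45,100,30),(80,255,255))],'blue':[((108,150,50),(124,255,255))],'violet':[((130,80,30),(155,255,255))],'yellow':[((22,150,80),(32,255,255))]}
def blobs(img,col,amin=15):
    h=cv2.cvtColor(img,cv2.COLOR_BGR2HSV);m=sum(cv2.inRange(h,a,b) for a,b in HS[col])
    n,l,st,ce=cv2.connectedComponentsWithStats(m.astype(np.uint8))
    return [(ce[i].round(1).tolist(),int(st[i,4])) for i in range(1,n) if st[i,4]>=amin],l
E
python3 - <<'E'
from h import *;import pickle
s,d=pickle.load(open('c0.pkl','rb'))
roi={'scene':(235,205,430,280),'side':(235,195,325,345)}
g={'red':((253,217),(300,212)),'green':((297,227),(296,240)),'violet':((332,231),(297,263)),'blue':((411,264),(252,325)),'white':((383,235),(300,303))}
for col,(a,b) in g.items():
    uv=[]
    for n,p in zip(('scene','side'),(a,b)):
        if col!='white':
            B,_=blobs(d[n]['image'],col,8);B=[x for x in B if np.hypot(x[0][0]-p[0],x[0][1]-p[1])<14];print(col,n,B)
            if B:p=max(B,key=lambda x:x[1])[0]
        uv.append(p)
    X=tri([(lambda r:(r[0],r[1][0]))(ray(d[n],[p])) for n,p in zip(('scene','side'),uv)]);print(col,X.round(4))
def crop(n,x0,y0,x1,y1,f): 
    im=d[n]['image'][y0:y1,x0:x1];return cv2.resize(im,None,fx=f,fy=f,interpolation=cv2.INTER_CUBIC)
cv2.imwrite('pics/cs.png',crop('scene',140,165,400,360,3))
cv2.imwrite('pics/cd.png',crop('side',145,140,345,290,4))
E
```

```text
red scene [([253.4, 217.4], 96)]
red side [([300.3, 212.3], 103)]
red [ 0.4329 -0.0743  0.0268]
green scene [([296.7, 227.6], 139)]
green side [([295.6, 240.2], 109)]
green [0.4225 0.0423 0.0209]
violet scene [([331.1, 231.0], 147)]
violet side [([296.3, 264.1], 116)]
violet [0.4021 0.1284 0.0202]
blue scene [([410.3, 264.8], 161)]
blue side [([251.1, 323.9], 52)]
blue [0.4595 0.3329 0.0246]
white [0.3685 0.2527 0.0227]
```

View pics/cs.png

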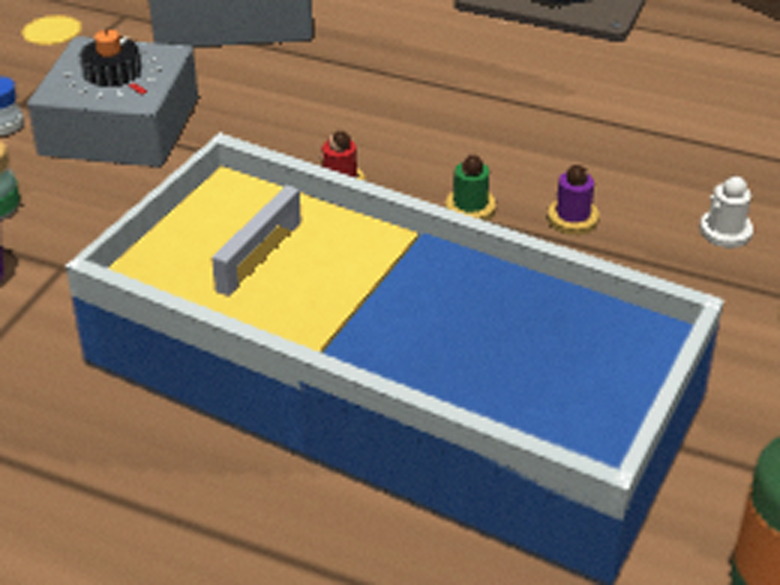

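View pics/cd.png

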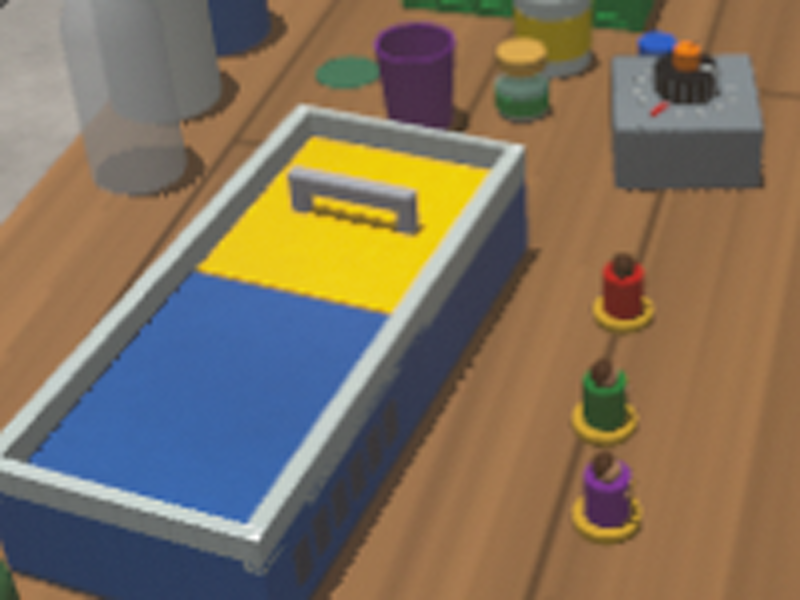

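The crops show the dryer's rim corners. In the scene crop the inner ones are roughly (222,143), (704,303), (617,473) and (82,264). The handle bar and the control, with its red mark and white pointer, are also clear. I'll fit these next.

```bash
python3 - <<'E'
from h import *;import pickle
s,d=pickle.load(open('c0.pkl','rb'))
S=lambda p:np.array(p,float)/3+[140,165]
D=lambda p:np.array(p,float)/4+[145,140]
a=onz(d['scene'],S([(222,143),(704,303),(617,473),(82,264)]),.096)
b=onz(d['side'],D([(514,153),(252,527),(12,458),(305,114)]),.096)
print(a.round(4),b.round(4))
M=np.array([(-82,-188),(-82,215),(82,215),(82,-188)])/1e3
for P in(a,b):
    P=P[:,:2];mc=M.mean(0);pc=P.mean(0);U,_,Vt=np.linalg.svd((M-mc).T@(P-pc));R=(U@Vt).T
    print('yaw',np.degrees(np.arctan2(R[1,0],R[0,0])),'org',pc-R@mc,'res',((M-mc)@R.T+pc-P).round(4).tolist(),'edges',np.linalg.norm(np.diff(P,axis=0),axis=1))
# handle bar top ends z=.068+.004+.029+.007=.108
print('handle scene',onz(d['scene'],S([(292,192),(218,260)]),.108).round(4))
print('handle side',onz(d['side'],D([(292,175),(415,192)]),.108).round(4))
print('control box top scene',onz(d['scene'],S([(78,36),(195,45),(158,117),(33,100)]),.06).round(4))
print('side',onz(d['side'],D([(614,60),(752,57),(758,128),(614,128)]),.06).round(4))
print('mark',onz(d['scene'],S([(138,89)]),.06),onz(d['side'],D([(659,109)]),.06))
print('fan',tri([ (lambda r:(r[0],r[1][0]))(ray(d['scene'],S([(107,38)]))),(lambda r:(r[0],r[1][0]))(ray(d['side'],D([(687,52)])))]))
E
```

```text
[[ 0.5368 -0.1291  0.096 ]
 [ 0.579   0.2659  0.096 ]
 [ 0.7466  0.2484  0.096 ]
 [ 0.7051 -0.1491  0.096 ]] [[ 0.5262 -0.1288  0.096 ]
 [ 0.5734  0.2679  0.096 ]
 [ 0.7328  0.2485  0.096 ]
 [ 0.6975 -0.1476  0.096 ]]
yaw -6.0873122197140646 org [0.64045989 0.04558076] res [[0.0022, -0.0036], [0.0027, 0.0022], [-0.0018, 0.0023], [-0.003, -0.0009]] edges [0.39723763 0.16851383 0.39963656]
yaw -6.033526292782459 org [0.63105331 0.04655095] res [[0.0036, -0.0029], [-0.0013, 0.0011], [0.0024, 0.0032], [-0.0047, -0.0014]] edges [0.39949566 0.16047893 0.39775304]
handle scene [[ 0.5874 -0.0418  0.108 ]
 [ 0.6769 -0.0549  0.108 ]]
handle side [[ 0.6692 -0.0497  0.108 ]
 [ 0.5766 -0.0481  0.108 ]]
control box top scene [[ 0.3887 -0.3684  0.06  ]
 [ 0.3607 -0.257   0.06  ]
 [ 0.4794 -0.2264  0.06  ]
 [ 0.4982 -0.3425  0.06  ]]
side [[ 0.4942 -0.34    0.06  ]
 [ 0.3801 -0.3704  0.06  ]
 [ 0.3602 -0.259   0.06  ]
 [ 0.4722 -0.2342  0.06  ]]
mark [[ 0.44729917 -0.2661637   0.06      ]] [[ 0.44240004 -0.2702498   0.06      ]]
fan [ 0.4271414  -0.30689095  0.09350882]
```

```bash
cat > go.py <<'E'
# usage: go.py x y z a_deg  -> tool-frame shift (mm) and turn ; a = tool y clockwise from world y
import sys;from h import *;from plant import get_state
s=get_state();R0=Ro.from_quat(s['tcp_rot']).as_matrix()
w=[float(v) for v in sys.argv[1:]]
for i in range(0,len(w),4):
    x,y,z,a=w[i:i+4];a=np.radians(a)
    ty=np.array([np.sin(a),np.cos(a),0]);tz=np.array([0,0,-1.]);R1=np.c_[np.cross(ty,tz),ty,tz]
    print('shift',(R0.T@(np.array([x,y,z])-s['eef_pos'])*1e3).round(1),'turn',Ro.from_matrix(R0.T@R1).as_rotvec().round(3))
print('at',s['eef_pos'].round(4),'a',np.degrees(np.arctan2(R0[0,1],R0[1,1])).round(2),'t',s['time'])
E
python3 go.py .626 -.049 .25 6.05
```

```text
shift [-620.9 -580.3   -4.9] turn [-0.002 -0.    -0.123]
at [0.1529 0.657  0.2442] a 13.11 t 0.15
```

```bash
P='[0,-621,-580,-5,-0.002,0,-0.123]'; python3 -m jog '[[0,-621,-580,-5,-0.002,0,-0.123],[0,-621,-580,-5,-0.002,0,-0.123],[0,-621,-580,-5,-0.002,0,-0.123],[0,-621,-580,-5,-0.002,0,-0.123],[0,-621,-580,-5,-0.002,0,-0.123],[0,-621,-580,-5,-0.002,0,-0.123],[0,-621,-580,-5,-0.002,0,-0.123],[0,-621,-580,-5,-0.002,0,-0.123],[0,-621,-580,-5,-0.002,0,-0.123],[0,-621,-580,-5,-0.002,0,-0.123],[0,-621,-580,-5,-0.002,0,-0.123],[0,-621,-580,-5,-0.002,0,-0.123]]' 60; python3 go.py .626 -.049 .25 6.05
```

```text
time: 1.35
eef_pos: [0.4878, 0.1572, 0.2488]
tcp_rot: [0.053, 0.999, 0.001, 0.0]
contact_force: [1.4, 1.0, 0.8]
opening: 0.998
finger_force: 0.0
shift [-159.2 -190.4   -1.6] turn [ 0.002  0.    -0.   ]
at [0.4878 0.1572 0.2488] a 6.07 t 1.35
```

```bash
python3 -m jog '[[0,-160,-191,-2,0,0,0],[0,-160,-191,-2,0,0,0],[0,-160,-191,-2,0,0,0],[0,-160,-191,-2,0,0,0],[0,-160,-191,-2,0,0,0],[0,-160,-191,-2,0,0,0],[0,-160,-191,-2,0,0,0],[0,-160,-191,-2,0,0,0]]'; cat > snap.py <<'E'
import sys,pickle,cv2;from plant import get_state,imaging
s=get_state();d={n:imaging.read_camera(n) for n in sys.argv[2:]}
pickle.dump((s,d),open(sys.argv[1]+'.pkl','wb'))
for n in d: cv2.imwrite(f'pics/{sys.argv[1]}_{n}.png',d[n]['image'])
E
python3 snap.py c1 wrist; python3 go.py .626 -.049 .25 6.05
```

```text
time: 2.15
eef_pos: [0.6255, -0.0468, 0.2501]
tcp_rot: [0.053, 0.999, 0.001, -0.0]
contact_force: [0.3, -0.3, -0.5]
opening: 1.005
finger_force: 0.0
shift [-0.8 -2.5  0.3] turn [ 0.002 -0.001  0.001]
at [ 0.6255 -0.0464  0.2503] a 5.98 t 2.2
```

View pics/c1_wrist.png

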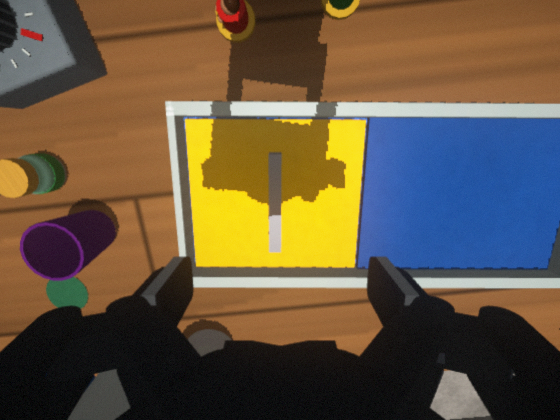

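The wrist view shows the handle bar from (275,153) to (275,252), the yellow plate with corners near (185,119), (366,119), (359,268) and (196,268), and the inner rim.

```bash
python3 - <<'E'
from h import *;import pickle
s,d=pickle.load(open('c1.pkl','rb'));c=d['wrist']
h=onz(c,[(275,153),(275.5,252)],.108,s);print('handle',h.round(4),h.mean(0),np.linalg.norm(h[1]-h[0]),np.degrees(np.arctan2(-(h[1]-h[0])[1],(h[1]-h[0])[0])))
im=cv2.cvtColor(c['image'],cv2.COLOR_BGR2HSV);m=cv2.inRange(im,(20,150,60),(35,255,255));m[:100]=0;m[:,:170]=0;m[280:]=0
m=cv2.morphologyEx(m,cv2.MORPH_CLOSE,np.ones((21,21)))
p=cv2.approxPolyDP(max(cv2.findContours(m,0,2)[0],key=cv2.contourArea),8,True).reshape(-1,2);print(p.tolist())
q=onz(c,p.astype(float),.076,s);print(q.round(4),q.mean(0),np.linalg.norm(np.diff(q,axis=0),axis=1))
r=onz(c,[(166,102),(185,289)],.096,s);print('outer rim corner',r)
r=onz(c,[(560,102),(560,289)],.096,s);print('rim',r)
E
python3 go.py .628 -.049 .107 6.05
```

```text
handle [[ 0.5773 -0.0452  0.108 ]
 [ 0.6736 -0.0554  0.108 ]] [ 0.62546263 -0.05030305  0.108     ] 0.09690247619640507 6.011358180993385
[[185, 120], [196, 266], [354, 266], [364, 120]]
[[ 0.5381 -0.1307  0.076 ]
 [ 0.6944 -0.1482  0.076 ]
 [ 0.7136  0.0292  0.076 ]
 [ 0.5567  0.0453  0.076 ]] [ 0.62570443 -0.05111413  0.076     ] [0.15731616 0.17847294 0.15765585]
outer rim corner [[ 0.52227357 -0.13892389  0.096     ]
 [ 0.71093652 -0.15776211  0.096     ]]
rim [[0.55989068 0.21896283 0.096     ]
 [0.75508901 0.24678464 0.096     ]]
shift [ -2.9  -2.6 143.3] turn [ 0.002 -0.001  0.001]
at [ 0.6255 -0.0464  0.2503] a 5.98 t 2.2
```

```bash
python3 -m jog '[[0,0,-4,50,0.002,-0.001,0],[0,0,-4,100,0.002,-0.001,0],[0,0,-4,140,0.002,-0.001,0],[0,0,-4,152,0.002,-0.001,0],[0,0,-4,152,0.002,-0.001,0],[0.5,0,-4,152,0.002,-0.001,0],[1,0,-4,152,0.002,-0.001,0],[1,0,-4,152,0.002,-0.001,0],[1,0,-4,152,0.002,-0.001,0],[1,0,-4,152,0.002,-0.001,0],[1,0,-4,152,0.002,-0.001,0],[1,0,-4,152,0.002,-0.001,0]]' 60;  python3 -m jog '[[1,0,0,0,0,0,0],[1,0,0,0,0,0,0],[1,0,0,0,0,0,0]]'; python3 go.py .6256 -.0503 .114 6
```

```text
time: 3.4
eef_pos: [0.6263, -0.0515, 0.0995]
tcp_rot: [0.053, 0.999, -0.0, 0.001]
contact_force: [-1.9, 0.3, 4.5]
opening: 0.13
finger_force: 61.7
time: 3.7
eef_pos: [0.6264, -0.0515, 0.0995]
tcp_rot: [0.053, 0.999, -0.0, 0.001]
contact_force: [-0.4, 0.5, 6.0]
opening: 0.121
finger_force: 61.8
shift [  0.8   1.1 -14.5] turn [-0.     0.002 -0.001]
at [ 0.6264 -0.0515  0.0995] a 6.06 t 3.7
```

```bash
python3 -m jog '[[1,0,0,-5,0,0,0],[1,0,0,-10,0,0,0],[1,0,0,-16,0,0,0],[1,0,0,-16,0,0,0],[1,0,0,-16,0,0,0]]'; python3 -m jog '[[1,0,15,0,0,0,0],[1,0,40,0,0,0,0],[1,0,65,0,0,0,0],[1,0,90,0,0,0,0],[1,0,115,0,0,0,0],[1,0,140,0,0,0,0],[1,0,165,0,0,0,0],[1,0,185,0,0,0,0],[1,0,198,0,0,0,0],[1,0,203,0,0,0,0],[1,0,203,0,0,0,0],[1,0,203,0,0,0,0]]'; python3 go.py .626 -.05 .114 6; python3 snap.py c2 scene
```

```text
time: 4.2
eef_pos: [0.6253, -0.0513, 0.1141]
tcp_rot: [0.053, 0.999, 0.0, -0.0]
contact_force: [-0.7, -0.2, -6.0]
opening: 0.123
finger_force: 60.2
time: 5.4
eef_pos: [0.6468, 0.15, 0.1141]
tcp_rot: [0.053, 0.999, -0.0, -0.0]
contact_force: [0.2, 0.8, -5.1]
opening: 0.128
finger_force: 60.2
shift [-5.00e-01 -2.01e+02  2.00e-01] turn [-0.    -0.    -0.001]
at [0.6468 0.15   0.1141] a 6.08 t 5.4
```

View pics/c2_scene.png

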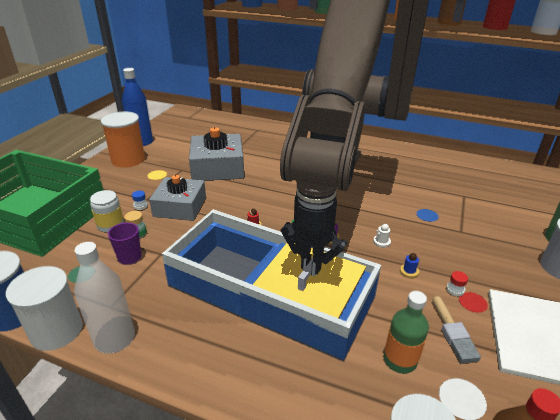

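The hatch is over the deck and the well at (232,255) is clear. Next I lower it, release and rise.

```bash
python3 -m jog '[[1,0,0,4,0,0,0],[1,0,0,7,0,0,0],[1,0,0,7,0,0,0],[0,0,0,7,0,0,0],[0,0,0,7,0,0,0],[0,0,0,7,0,0,0],[0,0,0,7,0,0,0],[0,0,0,-30,0,0,0],[0,0,0,-80,0,0,0],[0,0,0,-130,0,0,0],[0,0,0,-130,0,0,0]]'; python3 snap.py c3 scene side; python3 - <<'E'
from h import *;import pickle
s,d=pickle.load(open('c3.pkl','rb'))
G={'red':(.433,-.074,.027),'green':(.4225,.042,.021),'violet':(.402,.128,.02),'blue':(.4595,.333,.0246)}
for col,X in G.items():
    r=[]
    for n in('scene','side'):
        p=proj(d[n],X)[0];B,_=blobs(d[n]['image'],col,8);B=[b for b in B if np.hypot(*(np.array(b[0])-p))<25];print(col,n,B)
        if B:r.append((lambda q:(q[0],q[1][0]))(ray(d[n],[max(B,key=lambda b:b[1])[0]])))
    if len(r)==2:print(col,tri(r).round(4),[(o+v*((.026-o[2])/v[2])).round(4) for o,v in r])
E
python3 go.py .46 .333 .16 0
```

```text
time: 6.55
eef_pos: [0.6515, 0.151, 0.256]
tcp_rot: [0.053, 0.999, 0.001, 0.01]
contact_force: [0.9, 0.7, 0.6]
opening: 1.002
finger_force: 0.0
red scene [([253.4, 217.4], 97)]
red side [([300.4, 212.3], 107)]
red [ 0.4327 -0.0744  0.0267] [array([ 0.4308, -0.0757,  0.026 ]), array([ 0.4329, -0.074 ,  0.026 ])]
green scene [([296.6, 227.6], 140)]
green side [([295.5, 240.2], 110)]
green [0.4227 0.0422 0.0209] [array([0.4293, 0.0445, 0.026 ]), array([0.4216, 0.0474, 0.026 ])]
violet scene [([331.1, 231.1], 146)]
violet side [([296.2, 264.6], 111)]
violet [0.402  0.1287 0.0194] [array([0.4099, 0.1302, 0.026 ]), array([0.4009, 0.1357, 0.026 ])]
blue scene [([410.3, 264.9], 159)]
blue side [([251.2, 323.9], 52)]
blue [0.4594 0.3329 0.0244] [array([0.4636, 0.3348, 0.026 ]), array([0.4584, 0.3314, 0.026 ])]
shift [206.9 161.4  86.4] turn [ 0.001  0.007 -0.106]
at [0.6482 0.1507 0.2476] a 6.05 t 6.65
```

```bash
python3 -m jog '[[0.2,207,161,60,0,0.007,0],[0.2,207,161,60,0,0.007,0],[0.2,207,161,60,0,0.007,0],[0.2,207,161,60,0,0.007,0],[0.2,207,161,60,0,0.007,0],[0.2,207,161,60,0,0.007,0],[0.2,207,161,60,0,0.007,0],[0.2,207,161,60,0,0.007,0],[0.2,207,161,60,0,0.007,0],[0.2,207,161,60,0,0.007,0]]'; python3 snap.py c4 wrist; cat > fig.py <<'E'
# fig.py snap colour x y : wrist-view position of the robe's visible centre, at z=.03
import sys,pickle;from h import *
s,d=pickle.load(open(sys.argv[1]+'.pkl','rb'));c=d['wrist'];X=[float(sys.argv[3]),float(sys.argv[4]),.03]
p=proj(c,X,s)[0];B,l=blobs(c['image'],sys.argv[2],20);print('exp',p.round(1),B)
B=[b for b in B if np.hypot(*(np.array(b[0])-p))<80]
if B:
    b=max(B,key=lambda b:b[1]);
    for z in(.025,.04):print(z,onz(c,[b[0]],z,s).round(4))
# gold base
h=cv2.cvtColor(c['image'],cv2.COLOR_BGR2HSV);m=cv2.inRange(h,(18,120,60),(32,255,255))
n,l,st,ce=cv2.connectedComponentsWithStats(cv2.morphologyEx(m,cv2.MORPH_CLOSE,np.ones((5,5))))
for i in range(1,n):
    if st[i,4]>60 and np.hypot(*(ce[i]-p))<80:
        q=np.argwhere(l==i)[:,::-1].astype(np.float32);(u,v),r=cv2.minEnclosingCircle(q);P=onz(c,[(u,v),(u+r,v)],.006,s);print('base',(round(u),round(v),round(r)),P[0].round(4),'R',np.linalg.norm(P[1]-P[0]).round(4))
E
python3 fig.py c4 blue .461 .333
```

```text
time: 7.65
eef_pos: [0.4594, 0.3316, 0.1843]
tcp_rot: [0.054, 0.999, 0.0, -0.003]
contact_force: [0.1, -0.0, -0.4]
opening: 0.803
finger_force: 0.0
exp [280.8 203.6] [([282.6, 190.5], 83), ([34.6, 308.7], 2046), ([215.8, 319.8], 441), ([239.8, 335.3], 29), ([5.2, 360.2], 88)]
0.025 [[0.449  0.3361 0.025 ]]
0.04 [[0.4462 0.3362 0.04  ]]
base (283, 193, 21) [0.4551 0.336  0.006 ] R 0.0222
```

View pics/c4_wrist.png

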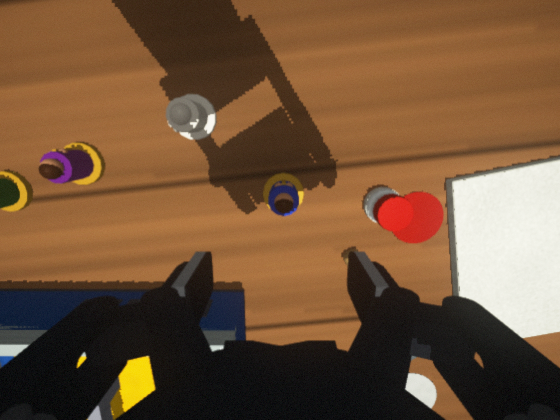

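The view shows the blue figurine's base at (283,193) with the expected radius of 22 mm. I'll grasp it there, and the neighbours are clear.

```bash
python3 go.py .4555 .336 .028 6.05
```

```text
shift [  3.5   3.9 156.5] turn [ 0.    -0.005 -0.002]
at [0.4594 0.3316 0.1845] a 6.16 t 7.7
```

```bash
python3 -m jog '[[0.1,3.5,4,45,0,-0.005,0],[0.1,3.5,4,90,0,-0.005,0],[0.1,3.5,4,130,0,-0.005,0],[0.1,3.5,4,150,0,-0.005,0],[0.1,3.5,4,156.5,0,-0.005,0],[0.1,3.5,4,156.5,0,-0.005,0],[1,3.5,4,156.5,0,-0.005,0],[1,3.5,4,156.5,0,-0.005,0],[1,3.5,4,156.5,0,-0.005,0],[1,3.5,4,156.5,0,-0.005,0],[1,3.5,4,156.5,0,-0.005,0],[1,3.5,4,156.5,0,-0.005,0]]' 40; python3 -m jog '[[1,0,0,-20,0,0,0],[1,0,0,-60,0,0,0],[1,0,0,-105,0,0,0],[1,0,0,-150,0,0,0],[1,0,0,-160,0,0,0],[1,0,0,-160,0,0,0]]'; python3 go.py .6625 -.0162 .190 6.05
```

```text
time: 8.9
eef_pos: [0.4554, 0.3373, 0.0295]
tcp_rot: [0.053, 0.999, 0.0, 0.001]
contact_force: [-1.1, -1.3, 6.3]
opening: 0.338
finger_force: 39.9
time: 9.5
eef_pos: [0.4554, 0.3374, 0.19]
tcp_rot: [0.053, 0.999, 0.001, 0.002]
contact_force: [0.1, 0.3, -2.5]
opening: 0.338
finger_force: 39.7
shift [-2.433e+02 -3.298e+02 -2.000e-01] turn [ 0.003  0.003 -0.   ]
at [0.4554 0.3374 0.19  ] a 6.05 t 9.5
```

```bash
python3 -m jog '[[1,-25,-33,0,0,0,0],[1,-50,-67,0,0,0,0],[1,-75,-101,0,0,0,0],[1,-100,-135,0,0,0,0],[1,-125,-169,0,0,0,0],[1,-150,-203,0,0,0,0],[1,-175,-237,0,0,0,0],[1,-200,-271,0,0,0,0],[1,-225,-305,0,0,0,0],[1,-238,-322,0,0.002,0.002,0],[1,-243,-330,0,0.002,0.002,0],[1,-243,-330,0,0.002,0.002,0]]'; python3 -m jog '[[1,0,0,0,0,0,0],[1,0,0,0,0,0,0]]'; python3 go.py .6625 -.0162 .0365 6.05
```

```text
time: 10.7
eef_pos: [0.6601, -0.0176, 0.1843]
tcp_rot: [0.054, 0.999, -0.001, -0.004]
contact_force: [0.2, 0.7, -1.3]
opening: 0.339
finger_force: 40.0
time: 10.9
eef_pos: [0.6604, -0.0154, 0.1868]
tcp_rot: [0.052, 0.999, -0.001, -0.002]
contact_force: [0.9, 0.2, -0.5]
opening: 0.336
finger_force: 40.0
shift [ -2.9  -0.3 150.3] turn [-0.002 -0.004  0.001]
at [ 0.6604 -0.0154  0.1868] a 5.97 t 10.9
```

```bash
python3 -m jog '[[1,-2,0,40,0,-0.002,0],[1,-2,0,80,0,-0.002,0],[1,-2,0,115,0,-0.002,0],[1,-2,0,135,0,-0.002,0],[1,-2,0,145,0,-0.002,0],[1,-2,0,148,0,-0.002,0],[1,-2,0,148,0,-0.002,0]]'; python3 go.py .6625 -.0162 .0365 6.05
```

```text
time: 11.6
eef_pos: [0.6634, -0.017, 0.0405]
tcp_rot: [0.053, 0.999, -0.001, 0.0]
contact_force: [-0.5, 0.7, -1.3]
opening: 0.337
finger_force: 39.9
shift [1.  0.7 4. ] turn [-0.002  0.001  0.001]
at [ 0.6634 -0.017   0.0405] a 6.02 t 11.6
```

```bash
python3 -m jog '[[1,0,0,2,0,0,0],[1,0,0,4,0,0,0],[1,0,0,5,0,0,0],[1,0,0,5,0,0,0],[0.8,0,0,5,0,0,0],[0.6,0,0,5,0,0,0],[0.5,0,0,5,0,0,0],[0.5,0,0,5,0,0,0],[0.5,0,0,5,0,0,0]]'; python3 -m jog '[[0.5,0,0,-10,0,0,0],[0.5,0,0,-40,0,0,0],[0.5,0,0,-90,0,0,0],[0.5,0,0,-140,0,0,0],[0.5,0,0,-160,0,0,0],[0.5,0,0,-160,0,0,0]]'; python3 snap.py c5 scene side wrist;  python3 go.py .4 .133 .19 6.05; python3 fig.py c5 blue .6625 -.0162
```

```text
time: 12.5
eef_pos: [0.664, -0.0215, 0.0365]
tcp_rot: [0.053, 0.999, -0.004, 0.001]
contact_force: [-2.2, -11.8, 5.0]
opening: 0.497
finger_force: 5.1
time: 13.1
eef_pos: [0.6657, -0.0173, 0.2007]
tcp_rot: [0.053, 0.999, -0.002, 0.005]
contact_force: [0.4, 0.5, -0.5]
opening: 0.501
finger_force: 0.0
shift [276.2 121.3   3.4] turn [-0.002 -0.004 -0.   ]
at [ 0.6619 -0.0168  0.1926] a 6.05 t 13.25
exp [280.4 193.1] [([202.9, 160.5], 11567), ([355.3, 114.0], 1340), ([342.5, 121.4], 550), ([349.5, 231.1], 896), ([279.1, 202.9], 371), ([332.4, 225.8], 593), ([5.7, 368.0], 115)]
0.025 [[0.714  0.0548 0.025 ]]
0.04 [[0.7083 0.0516 0.04  ]]
base (279, 197, 20) [ 0.6715 -0.0188  0.006 ] R 0.0228
```

View pics/c5_wrist.png

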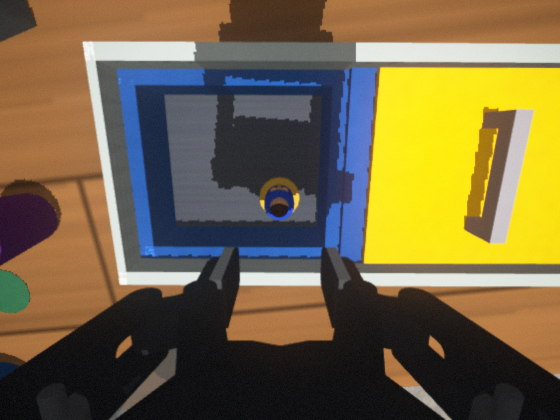

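The blue figurine stands upright in the well at (279,200). A finger brushed the +y wall while opening, so I'll use ±33 mm slots and open less. Violet is next.

```bash
python3 -m jog '[[0.3,25,11,0,0,0,0],[0.3,70,31,0,0,0,0],[0.3,115,51,0,0,0,0],[0.3,160,71,0,0,0,0],[0.3,205,91,0,0,0,0],[0.3,245,110,0,0,0,0],[0.3,265,121,0,0,0,0],[0.3,270,121,0,0,0,0],[0.3,270,121,0,0,0,0],[0.3,270,121,0,0,0,0]]'; python3 snap.py c6 wrist;python3 fig.py c6 violet .405 .133; python3 fig.py c6 green .4255 .046; python3 go.py .405 .133 .0295 6.05
```

```text
time: 14.25
eef_pos: [0.4076, 0.1312, 0.1939]
tcp_rot: [0.053, 0.999, -0.001, -0.001]
contact_force: [0.6, -0.3, 0.8]
opening: 0.7
finger_force: 0.0
exp [281.1 196.8] [([277.7, 191.7], 295)]
0.025 [[0.4003 0.13   0.025 ]]
0.04 [[0.3974 0.1304 0.04  ]]
base (278, 189, 20) [0.4012 0.1296 0.006 ] R 0.0223
base (200, 218, 23) [0.4245 0.0393 0.006 ] R 0.0264
exp [200.7 224.5] [([196.4, 221.7], 337)]
0.025 [[0.4234 0.0404 0.025 ]]
0.04 [[0.4193 0.0454 0.04  ]]
base (200, 218, 23) [0.4245 0.0393 0.006 ] R 0.0264
shift [  2.8   1.9 164.6] turn [-0.002 -0.002 -0.001]
at [0.4079 0.1311 0.1941] a 6.12 t 14.3
```

```bash
python3 -m jog '[[0.3,6.5,-2,40,0,-0.002,0],[0.3,6.5,-2,85,0,-0.002,0],[0.3,6.5,-2,130,0,-0.002,0],[0.3,6.5,-2,155,0,-0.002,0],[0.3,6.5,-2,164.5,0,-0.002,0],[0.3,6.5,-2,164.5,0,-0.002,0],[0.3,6.5,-2,164.5,0,-0.002,0]]'; python3 go.py .4015 .1298 .0295 6.05
```

```text
time: 15.0
eef_pos: [0.402, 0.1299, 0.0312]
tcp_rot: [0.053, 0.999, -0.001, 0.002]
contact_force: [0.6, -0.3, 0.8]
opening: 0.696
finger_force: 0.0
shift [ 0.5 -0.2  1.7] turn [-0.002  0.003 -0.001]
at [0.402  0.1299 0.0312] a 6.09 t 15.0
```

```bash
python3 -m jog '[[1,0,0,1,0,0,0],[1,0,0,1,0,0,0],[1,0,0,1,0,0,0],[1,0,0,1,0,0,0],[1,0,0,1,0,0,0],[1,0,0,-30,0,0,0],[1,0,0,-75,0,0,0],[1,0,0,-120,0,0,0],[1,0,0,-150,0,0,0],[1,0,0,-160,0,0,0],[1,0,0,-160,0,0,0]]' 40; python3 -m jog '[[1,-20,-12,0,0,0,0],[1,-50,-30,0,0,0,0],[1,-80,-47,0,0,0,0],[1,-110,-65,0,0,0,0],[1,-140,-83,0,0,0,0],[1,-170,-100,0,0,0,0],[1,-195,-115,0,0,0,0],[1,-208,-123,0,0,0,0],[1,-208,-123,0,0,0,0],[1,-208,-123,0,0,0,0],[1,-208,-123,0,0,0,0]]'; python3 go.py .5964 -.0142 .0365 6.05
```

```text
time: 16.1
eef_pos: [0.4008, 0.1305, 0.1911]
tcp_rot: [0.053, 0.999, -0.001, 0.002]
contact_force: [0.1, -0.3, -1.9]
opening: 0.339
finger_force: 39.8
time: 17.2
eef_pos: [0.5928, -0.0128, 0.1897]
tcp_rot: [0.052, 0.999, -0.001, -0.001]
contact_force: [0.3, 0.4, -0.3]
opening: 0.337
finger_force: 39.8
shift [ -3.9  -0.8 153.2] turn [-0.002 -0.001  0.001]
at [ 0.5928 -0.0128  0.1897] a 6.01 t 17.2
```

```bash
python3 -m jog '[[1,-4,-1,40,-0.002,0,0],[1,-4,-1,80,-0.002,0,0],[1,-4,-1,115,-0.002,0,0],[1,-4,-1,135,-0.002,0,0],[1,-4,-1,145,-0.002,0,0],[1,-4,-1,150,-0.002,0,0],[1,-4,-1,152,-0.002,0,0],[1,-4,-1,152,-0.002,0,0]]'; python3 go.py .5964 -.0142 .0365 6.05
```

```text
time: 18.0
eef_pos: [0.599, -0.0156, 0.0399]
tcp_rot: [0.053, 0.999, -0.0, 0.002]
contact_force: [0.7, 0.2, -0.8]
opening: 0.332
finger_force: 39.8
shift [2.7 1.1 3.4] turn [-0.     0.003  0.   ]
at [ 0.599  -0.0156  0.0399] a 6.05 t 18.0
```

Now I release and move to a look at green.

```bash
python3 -m jog '[[1,2,0,2,0,0,0],[1,2,0,4,0,0,0],[1,2,0,4,0,0,0],[0.8,2,0,4,0,0,0],[0.6,2,0,4,0,0,0],[0.57,2,0,4,0,0,0],[0.57,2,0,4,0,0,0]]'; python3 -m jog '[[0.57,0,0,-10,0,0,0],[0.57,0,0,-40,0,0,0],[0.57,0,0,-90,0,0,0],[0.57,0,0,-140,0,0,0],[0.57,0,0,-160,0,0,0],[0.57,0,0,-160,0,0,0]]';  python3 snap.py c7 wrist scene;python3 fig.py c7 violet .597 -.015; python3 go.py .424 .042 .19 6.05
```

```text
time: 18.7
eef_pos: [0.5965, -0.0155, 0.0349]
tcp_rot: [0.053, 0.999, -0.0, 0.001]
contact_force: [0.6, 0.4, 1.5]
opening: 0.431
finger_force: 0.0
time: 19.3
eef_pos: [0.5986, -0.0158, 0.2005]
tcp_rot: [0.053, 0.999, -0.001, 0.006]
contact_force: [1.3, 0.5, 0.3]
opening: 0.43
finger_force: 0.0
exp [280.  194.4] [([280.6, 196.4], 412), ([30.0, 281.3], 4130)]
0.025 [[ 0.6003 -0.0147  0.025 ]]
0.04 [[ 0.5969 -0.0144  0.04  ]]
base (280, 190, 20) [ 0.5975 -0.0151  0.006 ] R 0.0223
base (284, 247, 19) [ 0.6662 -0.018   0.006 ] R 0.0223
shift [176.8  38.9   4.4] turn [-0.     0.001 -0.   ]
at [ 0.5957 -0.0153  0.1946] a 6.06 t 19.4
```

```bash
python3 -m jog '[[0.3,25,6,0,0,0,0],[0.3,65,15,0,0,0,0],[0.3,105,24,0,0,0,0],[0.3,145,32,0,0,0,0],[0.3,170,38,0,0,0,0],[0.3,172,39,0,0,0,0],[0.3,172,39,0,0,0,0],[0.3,172,39,0,0,0,0]]'; python3 snap.py c8 wrist;python3 fig.py c8 green .424 .042;python3 fig.py c8 red .432 -.075; python3 go.py .424 .042 .0295 6.05
```

```text
time: 20.2
eef_pos: [0.4296, 0.0413, 0.1938]
tcp_rot: [0.053, 0.999, -0.0, 0.0]
contact_force: [-0.3, -0.4, -0.5]
opening: 0.699
finger_force: 0.0
exp [279.4 193.7] [([280.1, 188.2], 305), ([4.8, 340.8], 294), ([551.5, 362.1], 21)]
0.025 [[0.4194 0.0432 0.025 ]]
0.04 [[0.4166 0.0435 0.04  ]]
base (280, 187, 21) [0.4218 0.0429 0.006 ] R 0.0227
exp [168.1 213. ] [([170.1, 211.5], 625)]
0.025 [[ 0.4317 -0.0747  0.025 ]]
0.04 [[ 0.4283 -0.0685  0.04  ]]
base (176, 208, 21) [ 0.4323 -0.0755  0.006 ] R 0.023
shift [  6.    0.2 164.5] turn [-0.     0.001 -0.001]
at [0.4299 0.0412 0.194 ] a 6.09 t 20.25
```

```bash
python3 -m jog '[[0.3,8,1,40,0,0,0],[0.3,8,1,85,0,0,0],[0.3,8,1,130,0,0,0],[0.3,8,1,155,0,0,0],[0.3,8,1,164.5,0,0,0],[0.3,8,1,164.5,0,0,0],[1,8,1,165,0,0,0],[1,8,1,165,0,0,0],[1,8,1,165,0,0,0],[1,8,1,165,0,0,0],[1,8,1,165,0,0,0]]' 40; python3 -m jog '[[1,0,0,-30,0,0,0],[1,0,0,-75,0,0,0],[1,0,0,-120,0,0,0],[1,0,0,-150,0,0,0],[1,0,0,-160,0,0,0],[1,0,0,-160,0,0,0]]'; python3 go.py .655 -.0868 .19 6.05
```

```text
time: 21.35
eef_pos: [0.4233, 0.0431, 0.0312]
tcp_rot: [0.053, 0.999, -0.0, 0.003]
contact_force: [0.6, -0.3, 6.2]
opening: 0.334
finger_force: 39.8
time: 21.95
eef_pos: [0.4217, 0.0434, 0.1904]
tcp_rot: [0.053, 0.999, -0.0, 0.002]
contact_force: [0.0, 0.3, -1.7]
opening: 0.337
finger_force: 39.8
shift [-245.7 -104.9    1.5] turn [-0.     0.004 -0.   ]
at [0.4217 0.0434 0.1904] a 6.05 t 21.95
```

```bash
python3 -m jog '[[1,-20,-9,0,0,0,0],[1,-50,-21,0,0,0,0],[1,-80,-34,0,0,0,0],[1,-110,-47,0,0,0,0],[1,-140,-60,0,0,0,0],[1,-170,-73,0,0,0,0],[1,-200,-86,0,0,0,0],[1,-228,-98,0,0,0,0],[1,-246,-105,0,0,0,0],[1,-246,-105,0,0,0,0],[1,-246,-105,0,0,0,0],[1,-246,-105,0,0,0,0]]'; python3 go.py .655 -.0868 .037 6.05
```

```text
time: 23.15
eef_pos: [0.6532, -0.0862, 0.1875]
tcp_rot: [0.053, 0.999, 0.0, -0.001]
contact_force: [0.1, -0.1, -1.0]
opening: 0.337
finger_force: 39.8
shift [ -2.3  -0.6 150.5] turn [ 0.001 -0.003  0.   ]
at [ 0.6532 -0.0862  0.1875] a 6.04 t 23.15
```

```bash
python3 -m jog '[[1,-2,0,40,0,-0.002,0],[1,-2,0,80,0,-0.002,0],[1,-2,0,115,0,-0.002,0],[1,-2,0,135,0,-0.002,0],[1,-2,0,145,0,-0.002,0],[1,-2,0,149,0,-0.002,0],[1,-2,0,149,0,-0.002,0]]';python3 -m jog '[[1,0,0,1,0,0,0],[1,0,0,2,0,0,0],[1,0,0,3,0,0,0],[0.8,0,0,3,0,0,0],[0.6,0,0,3,0,0,0],[0.57,0,0,3,0,0,0],[0.57,0,0,3,0,0,0]]'; python3 -m jog '[[0.57,0,0,-10,0,0,0],[0.57,0,0,-40,0,0,0],[0.57,0,0,-90,0,0,0],[0.57,0,0,-140,0,0,0],[0.57,0,0,-160,0,0,0],[0.57,0,0,-160,0,0,0]]';  python3 snap.py c9 wrist scene;python3 fig.py c9 green .655 -.087; python3 go.py .432 -.0755 .19 6.05
```

```text
time: 23.85
eef_pos: [0.6571, -0.087, 0.0413]
tcp_rot: [0.053, 0.999, -0.0, 0.002]
contact_force: [-0.6, 0.4, -0.6]
opening: 0.333
finger_force: 39.8
time: 24.55
eef_pos: [0.6571, -0.0873, 0.038]
tcp_rot: [0.053, 0.999, -0.0, 0.002]
contact_force: [-0.2, 0.7, 0.2]
opening: 0.43
finger_force: 0.0
time: 25.15
eef_pos: [0.6592, -0.0879, 0.2047]
tcp_rot: [0.053, 0.999, -0.001, 0.007]
contact_force: [-0.3, -0.1, -0.7]
opening: 0.433
finger_force: 0.0
exp [280.  190.7] [([51.1, 140.7], 472), ([281.1, 191.0], 412), ([67.6, 282.1], 1370)]
0.025 [[ 0.6565 -0.086   0.025 ]]
0.04 [[ 0.6534 -0.0857  0.04  ]]
base (280, 187, 20) [ 0.656  -0.0866  0.006 ] R 0.0224
base (343, 188, 20) [ 0.665  -0.0167  0.006 ] R 0.0227
shift [224.2 -12.1   7.2] turn [-0.     0.004 -0.   ]
at [ 0.6562 -0.0871  0.1981] a 6.06 t 25.25
```

Green is in. Red is next.

```bash
python3 -m jog '[[0.3,30,-2,4,0,0,0],[0.3,75,-4,4,0,0,0],[0.3,120,-6,4,0,0,0],[0.3,165,-9,4,0,0,0],[0.3,205,-11,4,0,0,0],[0.3,221,-12,4,0,0,0],[0.3,221,-12,4,0,0,0],[0.3,221,-12,4,0,0,0]]'; python3 snap.py c10 wrist;python3 fig.py c10 red .432 -.075; python3 go.py .432 -.0755 .0295 6.05
```

```text
time: 26.05
eef_pos: [0.435, -0.0756, 0.1917]
tcp_rot: [0.053, 0.999, 0.0, 0.001]
contact_force: [-0.2, -0.9, -0.1]
opening: 0.705
finger_force: 0.0
exp [279.4 196.6] [([278.9, 195.6], 489), ([76.3, 236.3], 121)]
0.025 [[ 0.432  -0.0755  0.025 ]]
0.04 [[ 0.4288 -0.0752  0.04  ]]
base (279, 192, 20) [ 0.4325 -0.0752  0.006 ] R 0.0223
shift [  3.9  -0.2 162.6] turn [ 0.     0.002 -0.   ]
at [ 0.4356 -0.0757  0.1921] a 6.07 t 26.1
```

```bash
python3 -m jog '[[0.3,3,0,40,0,0,0],[0.3,3,0,85,0,0,0],[0.3,3,0,130,0,0,0],[0.3,3,0,155,0,0,0],[0.3,3,0,163,0,0,0],[0.3,3,0,163,0,0,0],[1,3,0,163,0,0,0],[1,3,0,163,0,0,0],[1,3,0,163,0,0,0],[1,3,0,163,0,0,0],[1,3,0,163,0,0,0]]' 40; python3 -m jog '[[1,0,0,-30,0,0,0],[1,0,0,-75,0,0,0],[1,0,0,-120,0,0,0],[1,0,0,-150,0,0,0],[1,0,0,-160,0,0,0],[1,0,0,-160,0,0,0]]'; python3 -m jog '[[1,-20,2,0,0,0,0],[1,-50,4,0,0,0,0],[1,-85,6,0,0,0,0],[1,-120,9,0,0,0,0],[1,-145,11,0,0,0,0],[1,-157,12,0,0,0,0],[1,-157,12,0,0,0,0],[1,-157,12,0,0,0,0],[1,-157,12,0,0,0,0]]'; python3 go.py .5894 -.0798 .037 6.05
```

```text
time: 27.2
eef_pos: [0.4347, -0.0762, 0.0319]
tcp_rot: [0.053, 0.999, -0.001, 0.004]
contact_force: [1.0, -0.1, 5.8]
opening: 0.337
finger_force: 39.9
time: 27.8
eef_pos: [0.4328, -0.0756, 0.191]
tcp_rot: [0.053, 0.999, -0.001, 0.003]
contact_force: [0.2, -1.0, -1.0]
opening: 0.338
finger_force: 39.8
time: 28.7
eef_pos: [0.5884, -0.0799, 0.1896]
tcp_rot: [0.053, 0.999, 0.0, 0.001]
contact_force: [-0.1, -0.5, -1.4]
opening: 0.332
finger_force: 39.8
shift [-8.000e-01  1.000e-01  1.526e+02] turn [ 0.     0.001 -0.   ]
at [ 0.5884 -0.0799  0.1896] a 6.07 t 28.7
```

```bash
python3 -m jog '[[1,0,0,40,0,0,0],[1,0,0,80,0,0,0],[1,0,0,115,0,0,0],[1,0,0,135,0,0,0],[1,0,0,145,0,0,0],[1,0,0,150,0,0,0],[1,0,0,150,0,0,0]]';python3 -m jog '[[1,0,0,1,0,0,0],[1,0,0,2,0,0,0],[1,0,0,3,0,0,0],[0.8,0,0,3,0,0,0],[0.6,0,0,3,0,0,0],[0.57,0,0,3,0,0,0],[0.57,0,0,3,0,0,0]]'; python3 -m jog '[[0.57,0,0,-10,0,0,0],[0.57,0,0,-40,0,0,0],[0.57,0,0,-90,0,0,0],[0.57,0,0,-140,0,0,0],[0.57,0,0,-180,0,0,0],[0.57,0,0,-210,0,0,0],[0.57,0,0,-210,0,0,0]]';  python3 snap.py c11 wrist scene;python3 fig.py c11 red .589 -.08; python3 go.py .6474 .1505 .19 6.05
```

```text
time: 29.4
eef_pos: [0.5904, -0.0803, 0.041]
tcp_rot: [0.053, 0.999, -0.0, 0.002]
contact_force: [0.1, 0.4, -1.1]
opening: 0.338
finger_force: 39.8
time: 30.1
eef_pos: [0.5904, -0.0802, 0.0376]
tcp_rot: [0.053, 0.999, -0.0, 0.002]
contact_force: [0.3, -0.4, 0.6]
opening: 0.432
finger_force: 0.0
time: 30.8
eef_pos: [0.5924, -0.0808, 0.2552]
tcp_rot: [0.053, 0.999, -0.002, 0.008]
contact_force: [0.7, -0.3, 0.9]
opening: 0.429
finger_force: 0.0
exp [280.1 182.5] [([78.1, 64.8], 119), ([280.3, 182.2], 357)]
0.025 [[ 0.5895 -0.0798  0.025 ]]
0.04 [[ 0.5868 -0.0796  0.04  ]]
base (280, 179, 17) [ 0.5893 -0.0795  0.006 ] R 0.0224
base (332, 180, 17) [ 0.5978 -0.0137  0.006 ] R 0.0226
base (280, 229, 16) [ 0.6568 -0.0869  0.006 ] R 0.0223
base (332, 230, 16) [ 0.6664 -0.0168  0.006 ] R 0.0224
shift [-32.6 235.4  58.8] turn [-0.     0.005 -0.   ]
at [ 0.5898 -0.0801  0.2487] a 6.06 t 30.9
```

View pics/c11_wrist.png

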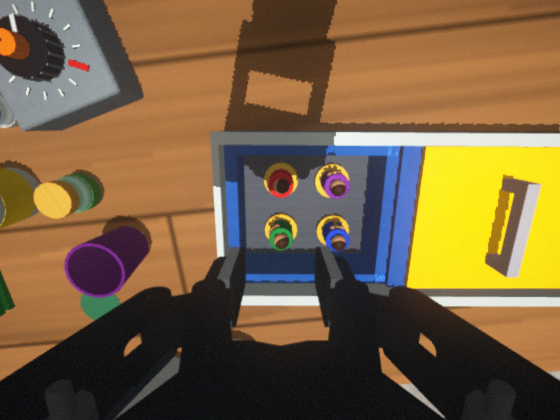

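All four figurines stand upright in the well with the right base radii, and the hatch handle is parked at (515,228). I'll go above the handle and measure it.

```bash
python3 -m jog '[[0,-5,30,0,0,0,0],[0,-10,70,0,0,0,0],[0,-16,115,0,0,0,0],[0,-22,160,0,0,0,0],[0,-29,205,0,0,0,0],[0,-31,228,0,0,0,0],[0,-32,235,0,0,0,0],[0,-32,235,0,0,0,0],[0,-32,235,0,0,0,0]]'; python3 snap.py c12 wrist; python3 - <<'E'
from h import *;import pickle
s,d=pickle.load(open('c12.pkl','rb'));c=d['wrist']
print(proj(c,[(.5995,.1555,.116),(.6945,.1455,.116)],s))
im=c['image'];h=cv2.cvtColor(im,cv2.COLOR_BGR2HSV);m=cv2.inRange(h,(0,0,40),(180,90,255));m[:,:230]=0;m[:,330:]=0;m[:135]=0;m[262:]=0
n,l,st,ce=cv2.connectedComponentsWithStats(m);i=1+np.argmax(st[1:,4]);print(st[i],ce[i])
q=np.argwhere(l==i)[:,::-1].astype(np.float32);r=cv2.minAreaRect(q);b=cv2.boxPoints(r);print(r,onz(c,b,.116,s).round(4),onz(c,[r[0]],.116,s))
cv2.imwrite('pics/c12c.png',cv2.resize(im[100:300,180:400],None,fx=3,fy=3))
E
python3 go.py .647 .1505 .1075 6.05
```

```text
time: 31.8
eef_pos: [0.6458, 0.1491, 0.2463]
tcp_rot: [0.053, 0.999, -0.001, 0.001]
contact_force: [0.9, -1.2, -0.1]
opening: 0.997
finger_force: 0.0
[[281.05328699 155.25568548]
 [281.17496317 256.55385839]]
[ 275  153   13  104 1231] [280.86271324 204.17627945]
((281.0, 204.5), (103.0, 12.0), 90.0) [[0.597  0.1505 0.116 ]
 [0.5981 0.1608 0.116 ]
 [0.6945 0.1511 0.116 ]
 [0.6933 0.1397 0.116 ]] [[0.64343749 0.15077183 0.116     ]]
shift [ -0.7   2.  139.2] turn [-0.001  0.002 -0.002]
at [0.6459 0.1487 0.2467] a 6.15 t 31.85
```

View pics/c12c.png

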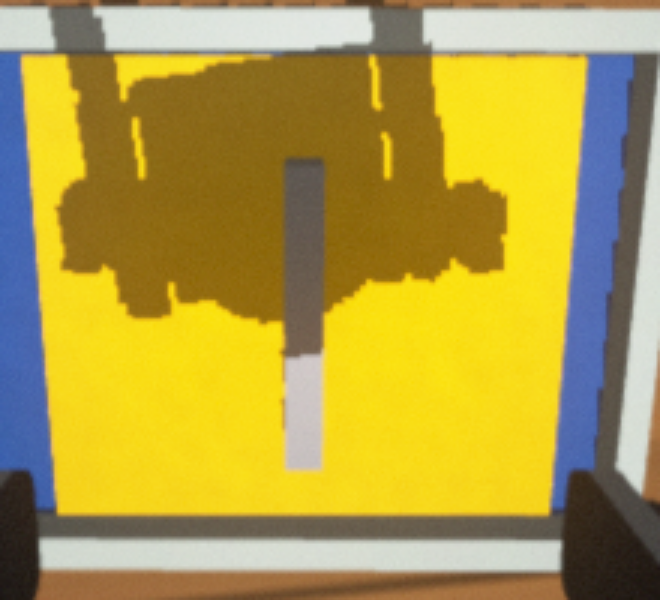

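The handle is centred at about (.646,.151) and aligned as I left it, so I regrasp.

```bash
python3 -m jog '[[0,0,2,45,0,0.002,-0.001],[0,0,2,90,0,0.002,-0.001],[0,0,2,125,0,0.002,-0.001],[0,0,2,138,0,0.002,-0.001],[0,0,2,138,0,0.002,-0.001],[0.5,0,2,138,0,0.002,-0.001],[1,0,2,138,0,0.002,-0.001],[1,0,2,138,0,0.002,-0.001],[1,0,2,138,0,0.002,-0.001],[1,0,2,138,0,0.002,-0.001],[1,0,2,138,0,0.002,-0.001],[1,0,2,138,0,0.002,-0.001]]' 60;  python3 -m jog '[[1,0,0,-3,0,0,0],[1,0,0,-7,0,0,0],[1,0,0,-8,0,0,0],[1,0,0,-8,0,0,0]]'; python3 go.py .6256 -.0503 .114 6.05
```

```text
time: 33.05
eef_pos: [0.6475, 0.1516, 0.1109]
tcp_rot: [0.052, 0.999, -0.001, 0.001]
contact_force: [-1.1, -3.8, 5.4]
opening: 0.125
finger_force: 62.5
time: 33.45
eef_pos: [0.6464, 0.1524, 0.1164]
tcp_rot: [0.053, 0.999, 0.0, 0.0]
contact_force: [2.4, -1.3, -7.0]
opening: 0.119
finger_force: 60.7
shift [  -0.5 -203.8    2.3] turn [0. 0. 0.]
at [0.6464 0.1524 0.1164] a 6.02 t 33.45
```

```bash
python3 -m jog '[[1,0,-15,0,0,0,0],[1,0,-40,0,0,0,0],[1,0,-65,0,0,0,0],[1,0,-90,0,0,0,0],[1,0,-115,0,0,0,0],[1,0,-140,0,0,0,0],[1,0,-165,0,0,0,0],[1,0,-185,0,0,0,0],[1,0,-198,0,0,0,0],[1,0,-204,0,0,0,0],[1,0,-204,0,0,0,0],[1,0,-204,0,0,0,0]]'; python3 -m jog '[[1,0,0,0,0,0,0],[1,0,0,0,0,0,0]]'; python3 go.py .6256 -.0503 .1015 6.05; python3 snap.py c13 scene side wrist; python3 - <<'E'
import cv2,pickle;s,d=pickle.load(open('c13.pkl','rb'))
cv2.imwrite('pics/c13c.png',cv2.hconcat([cv2.resize(d['scene']['image'][195:345,150:400],(500,300)),cv2.resize(d['wrist']['image'][80:320,130:430],(300,240)).copy() if 0 else cv2.resize(d['wrist']['image'][60:300,100:400],(300,300))]))
E
```

```text
time: 34.65
eef_pos: [0.6252, -0.0499, 0.1173]
tcp_rot: [0.052, 0.999, 0.0, 0.0]
contact_force: [0.9, -0.6, -5.7]
opening: 0.125
finger_force: 60.9
time: 34.85
eef_pos: [0.6255, -0.0498, 0.1174]
tcp_rot: [0.052, 0.999, 0.0, 0.0]
contact_force: [0.2, -0.1, -5.7]
opening: 0.124
finger_force: 60.9
shift [-0.2 -0.5 15.9] turn [0.    0.001 0.002]
at [ 0.6255 -0.0498  0.1174] a 5.94 t 34.85
```

View pics/c13c.png

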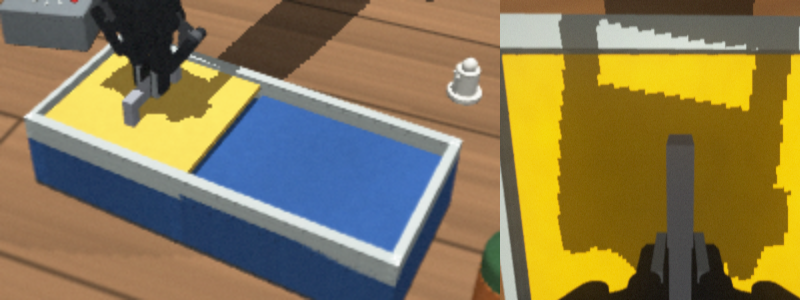

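The hatch hangs above its seat. Now I lower it gently.

```bash
python3 -m jog '[[1,-0.5,-1.5,3,0,0,0.002],[1,-0.5,-1.5,5,0,0,0.002],[1,-0.5,-1.5,7,0,0,0.002],[1,-0.5,-1.5,9,0,0,0.002],[1,-0.5,-1.5,11,0,0,0.002],[1,-0.5,-1.5,13,0,0,0.002],[1,-0.5,-1.5,14,0,0,0.002],[1,-0.5,-1.5,15,0,0,0.002],[1,-0.5,-1.5,15,0,0,0.002]]'; python3 go.py .6256 -.0503 .1029 6.05
```

```text
time: 35.9
eef_pos: [0.6259, -0.0522, 0.1029]
tcp_rot: [0.053, 0.999, -0.0, 0.001]
contact_force: [-2.2, 0.5, -3.3]
opening: 0.124
finger_force: 61.2
shift [ 0.5  1.9 -0. ] turn [-0.     0.001 -0.001]
at [ 0.6259 -0.0522  0.1029] a 6.12 t 35.9
```

```bash
python3 -m jog '[[1,0,0,1.5,0,0,0],[1,0,0,1.5,0,0,0],[0.6,0,0,1.5,0,0,0],[0,0,0,1.5,0,0,0],[0,0,0,1.5,0,0,0],[0,0,0,1.5,0,0,0],[0,0,0,-30,0,0,0],[0,0,0,-80,0,0,0],[0,0,0,-130,0,0,0],[0,0,0,-150,0,0,0],[0,0,0,-150,0,0,0]]'; python3 snap.py c14 wrist scene; python3 - <<'E'
import cv2,pickle,numpy as np;from h import *;s,d=pickle.load(open('c14.pkl','rb'))
cv2.imwrite('pics/c14c.png',cv2.hconcat([cv2.resize(d['scene']['image'][195:345,150:400],(500,300)),cv2.resize(d['wrist']['image'][80:280,140:440],(300,300))]))
E
python3 go.py .42 -.305 .25 6.05
```

```text
time: 37.0
eef_pos: [0.6282, -0.0528, 0.2585]
tcp_rot: [0.053, 0.999, -0.001, 0.006]
contact_force: [0.1, -0.2, 0.1]
opening: 1.0
finger_force: 0.0
shift [ 177.5 -273.3    2. ] turn [-0.     0.001 -0.001]
at [ 0.6256 -0.0522  0.2522] a 6.12 t 37.1
```

View pics/c14c.png

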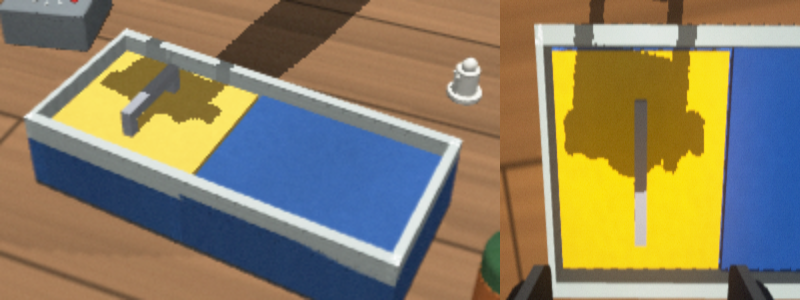

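The hatch lies flush in its seat. Now the control.

```bash
python3 -m jog '[[0,15,-20,0,0,0,0],[0,35,-55,0,0,0,0],[0,60,-95,0,0,0,0],[0,85,-135,0,0,0,0],[0,110,-170,10,0,0,0],[0,135,-205,20,0,0,0],[0,155,-240,30,0,0,0],[0,166,-266,40,0,0,0],[0,167,-273,40,0,0,0],[0,167,-273,40,0,0,0],[0,167,-273,40,0,0,0]]'; python3 snap.py c15 wrist; python3 - <<'E'
import cv2,pickle,numpy as np;from h import *;s,d=pickle.load(open('c15.pkl','rb'))
p=proj(d['wrist'],[(.429,-.30,.083)],s)[0];x,y=p.round().astype(int);print(x-100,y-75,s['qpos'].round(3),s['eef_pos'])
cv2.imwrite('pics/c15c.png',cv2.resize(d['wrist']['image'][max(0,y-75):y+75,x-100:x+100],None,fx=4,fy=4,interpolation=cv2.INTER_CUBIC))
E
```

```text
time: 38.2
eef_pos: [0.4309, -0.305, 0.2116]
tcp_rot: [0.053, 0.999, 0.001, 0.0]
contact_force: [-0.2, 0.7, 1.2]
opening: 1.001
finger_force: 0.0
184 130 [-8.090e-01 -8.000e-03  1.968e+00  1.000e-03  1.182e+00 -2.274e+00] [ 0.43091339 -0.30497732  0.21156996]
```

View pics/c15c.png

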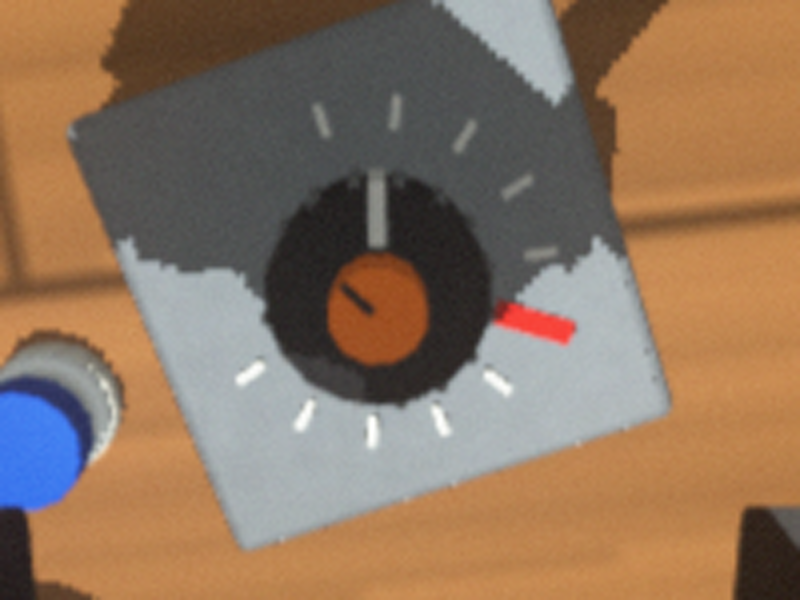

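The pointer is at (376,170)–(376,247) in the crop, the red mark at (498–575, 313–332), and the box corners at (72,132), (668,408) and (245,548). I compute the centre and the turn from these.

```bash
python3 - <<'E'
import pickle;from h import *;s,d=pickle.load(open('c15.pkl','rb'));c=d['wrist']
C=lambda p:(np.array(p,float)+.5)/4-.5+[184,130]
b=onz(c,C([(72,132),(668,408),(245,548)]),.06,s)
print(b.round(4),np.linalg.norm(b[0]-b[1]),np.linalg.norm(b[2]-b[1]),np.linalg.norm(b[2]-b[0]))
cen=(b[0]+b[1])/2;print('cen box',cen)
m=onz(c,C([(498,313),(575,332),(536.5,322.5)]),.061,s)
print('mark dist',np.linalg.norm((m-cen)[:,:2],axis=1))
rt=onz(c,C([(265,285),(492,285),(377,170)]),.083,s);print('ring',rt.round(4),np.linalg.norm(rt[0]-rt[1]),(rt[0]+rt[1])/2)
p=onz(c,C([(376,172),(376.5,247)]),.083,s);print('ptr',p.round(4),np.linalg.norm((p-cen)[:,:2],axis=1))
an=lambda v:np.degrees(np.arctan2(v[1],v[0]))
e=[an(b[0]-b[2]),an(b[1]-b[2])];print('box edges',e)
for nm,X in(('ptr',p[0]-cen),('ptrline',p[0]-p[1]),('mark',m[2]-cen),('markline',m[1]-m[0])):print(nm,an(X))
E
python3 go.py .43 -.3 .078 6.05
```

```text
[[ 0.385  -0.3739  0.06  ]
 [ 0.4694 -0.2362  0.06  ]
 [ 0.4962 -0.348   0.06  ]] 0.16150270400847552 0.11490366953883292 0.11421823348870151
cen box [ 0.42717775 -0.305063    0.06      ]
mark dist [0.03067374 0.05045517 0.04053787]
ring [[ 0.4217 -0.3304  0.083 ]
 [ 0.4272 -0.2796  0.083 ]
 [ 0.3987 -0.3025  0.083 ]] 0.051193267965190636 [ 0.42446635 -0.3049994   0.083     ]
ptr [[ 0.3991 -0.3028  0.083 ]
 [ 0.4158 -0.3045  0.083 ]] [0.02819553 0.0114383 ]
box edges [np.float64(-166.8819062663475), np.float64(103.47943312612766)]
ptr 175.39408785308686
ptrline 174.14604300868282
mark 66.7297973936632
markline 69.6321830540558
shift [  1.8   4.6 134.1] turn [0.001 0.001 0.   ]
at [ 0.4312 -0.3049  0.2121] a 6.05 t 38.25
```

```bash
python3 -m jog '[[0,5,-0.5,40,0,0.001,0],[0,5,-0.5,80,0,0.001,0],[0,5,-0.5,115,0,0.001,0],[0,5,-0.5,130,0,0.001,0],[0,5,-0.5,135.5,0,0.001,0],[0,5,-0.5,135.5,0,0.001,0],[0,5,-0.5,135.5,0,0.001,0]]'; python3 go.py .426 -.305 .076 6.05
```

```text
time: 38.95
eef_pos: [0.427, -0.3067, 0.0788]
tcp_rot: [0.053, 0.999, -0.001, 0.001]
contact_force: [0.0, -0.2, 0.6]
opening: 1.001
finger_force: 0.0
shift [1.2 1.6 2.8] turn [-0.002  0.003 -0.001]
at [ 0.427  -0.3067  0.0788] a 6.09 t 38.95
```

```bash
python3 -m jog '[[0.2,1,1,2.5,0,0.002,0],[0.4,1,1,2.5,0,0.002,0],[1,1,1,2.5,0,0.002,0],[1,1,1,2.5,0,0.002,0],[1,1,1,2.5,0,0.002,0],[1,1,1,2.5,0,0.002,0]]' 30; python3 go.py .426 -.305 .076 6.05; python3 -c "
from plant import get_state as g;s=g();print(s['contact_force'],s['wrist_torque'],s['qpos'])"
```

```text
time: 39.55
eef_pos: [0.4251, -0.3058, 0.0756]
tcp_rot: [0.053, 0.999, -0.001, -0.001]
contact_force: [-3.6, -0.6, 5.7]
opening: 0.595
finger_force: 32.2
shift [-0.8  0.8 -0.5] turn [-0.002 -0.001 -0.001]
at [ 0.4251 -0.3058  0.0756] a 6.1 t 39.55
[-3.56562198 -0.56360216  5.68479781] [-0.30119262  0.44435234 -0.01542042] [-0.81638476  0.16646406  2.06215809 -0.00276433  0.91245261 -2.27896537]
```

```bash
python3 -m jog '[[1,0,0,0,0,0,0.12],[1,0,0,0,0,0,0.24],[1,0,0,0,0,0,0.36],[1,0,0,0,0,0,0.48],[1,0,0,0,0,0,0.6],[1,0,0,0,0,0,0.72],[1,0,0,0,0,0,0.84],[1,0,0,0,0,0,0.96],[1,0,0,0,0,0,1.08],[1,0,0,0,0,0,1.2],[1,0,0,0,0,0,1.2],[1,0,0,0,0,0,1.2]]'; python3 go.py .426 -.305 .076 6.05; python3 -m jog '[[1,0,0,0,0,0,0.12],[1,0,0,0,0,0,0.24],[1,0,0,0,0,0,0.36],[1,0,0,0,0,0,0.48],[1,0,0,0,0,0,0.58],[1,0,0,0,0,0,0.65],[1,0,0,0,0,0,0.67],[1,0,0,0,0,0,0.67],[1,0,0,0,0,0,0.67]]'; python3 go.py .426 -.305 .076 113.5
```

```text
time: 40.75
eef_pos: [0.4266, -0.3039, 0.0755]
tcp_rot: [0.609, 0.794, 0.001, 0.0]
contact_force: [3.2, 5.1, 6.6]
opening: 0.591
finger_force: 32.3
shift [-0.9 -0.9 -0.5] turn [ 0.003  0.    -1.203]
at [ 0.4266 -0.3039  0.0755] a 74.96 t 40.75
time: 41.65
eef_pos: [0.428, -0.304, 0.0756]
tcp_rot: [0.836, 0.549, 0.003, 0.001]
contact_force: [8.7, 4.5, 3.2]
opening: 0.598
finger_force: 32.0
shift [-1.7 -1.4 -0.4] turn [ 0.005 -0.004  0.002]
at [ 0.428  -0.304   0.0756] a 113.41 t 41.65
```

```bash
python3 -m jog '[[0.7,0,0,0,0,0,0],[0.4,0,0,0,0,0,0],[0,0,0,0,0,0,0],[0,0,0,0,0,0,0],[0,0,0,0,0,0,0],[0,0,0,-30,0,0,0],[0,0,0,-75,0,0,0],[0,0,0,-120,0,0,0],[0,0,0,-130,0,0,0],[0,0,0,-130,0,0,0],[0,0,0,-130,0,0,0]]'; python3 snap.py c16 wrist scene side; python3 - <<'E'
import cv2,pickle,numpy as np;from h import *;s,d=pickle.load(open('c16.pkl','rb'))
p=proj(d['wrist'],[(.426,-.305,.083)],s)[0];x,y=p.round().astype(int);print(x-100,y-75)
cv2.imwrite('pics/c16c.png',cv2.resize(d['wrist']['image'][max(0,y-75):y+75,x-100:x+100],None,fx=4,fy=4,interpolation=cv2.INTER_CUBIC))
E
```

```text
time: 42.75
eef_pos: [0.4243, -0.3042, 0.2027]
tcp_rot: [0.835, 0.55, -0.001, -0.002]
contact_force: [-0.3, -0.1, -0.1]
opening: 0.999
finger_force: 0.0
182 136
```

View pics/c16c.png

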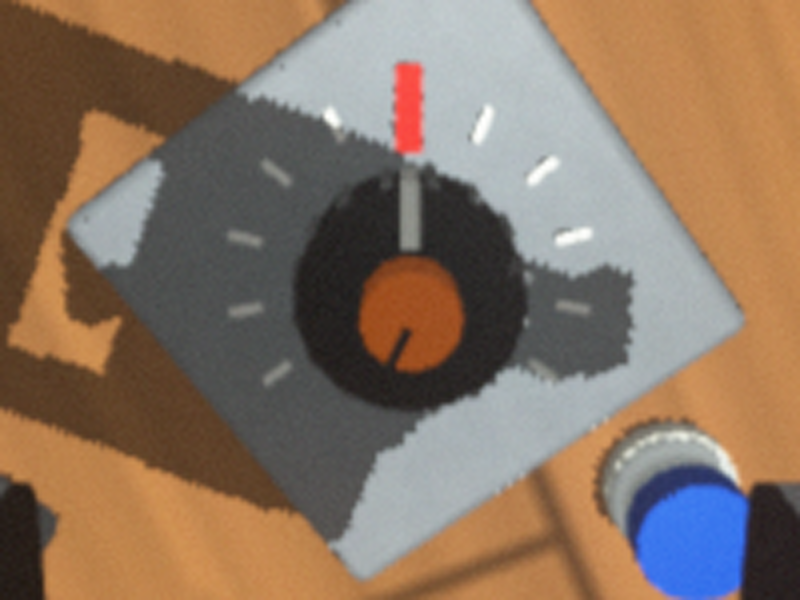

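The pointer (409,170–250) lines up with the red mark (408,62–152), and the orange knob's orientation is consistent with before. I'll do a numeric check and a final look.

```bash
python3 - <<'E'
import pickle;from h import *;s,d=pickle.load(open('c16.pkl','rb'));c=d['wrist']
C=lambda p:(np.array(p,float)+.5)/4-.5+[182,136]
an=lambda v:np.degrees(np.arctan2(v[1],v[0])).round(1)
m=onz(c,C([(408.5,150),(408,64)]),.061,s);p=onz(c,C([(410,248),(409.5,172)]),.083,s);b=onz(c,C([(68,222),(744,322)]),.06,s);cen=b.mean(0)
print(cen,'mark',an(m[1]-m[0]),an(m.mean(0)-cen),'ptr',an(p[1]-p[0]),an(p.mean(0)-cen))
f=onz(c,C([(408,330),(390,368)]),.1,s);print('fan now',an(f[1]-f[0]))
s,d=pickle.load(open('c15.pkl','rb'));C=lambda p:(np.array(p,float)+.5)/4-.5+[184,130]
f=onz(d['wrist'],C([(373,311),(342,286)]),.1,s);print('fan before',an(f[1]-f[0]))
E
python3 -m jog '[[0,0,0,-40,0,0,0],[0,0,0,-60,0,0,0],[0,0,0,-60,0,0,0]]'; python3 snap.py c17 scene
```

```text
[ 0.42807163 -0.30445775  0.06      ] mark 67.2 67.3 ptr 67.3 67.3
fan now -137.6
fan before -136.0
time: 43.2
eef_pos: [0.4262, -0.3058, 0.2666]
tcp_rot: [0.835, 0.55, -0.0, 0.002]
contact_force: [-0.8, 0.1, -0.7]
opening: 1.002
finger_force: 0.0
```

View pics/c17_scene.png

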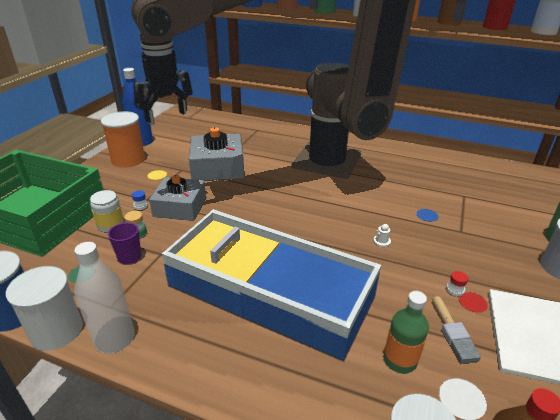

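The pointer and the mark agree to 0.1°, the fan knob is unchanged, and the hatch is flush. The bare figurine at (383,235) and the other items are where they were.

```bash
python3 -c "
from plant import workorder;print(workorder.sign_off())"
```

```text
the job is handed in; nothing more can be done
None
```

The job is done and handed in: all four painted figurines stand upright in the well, the hatch is back flush in its seat, and the ring's pointer is on the red mark, with the orange knob, the bare figurine and the other items left as they were.

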